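Lever open the flap of a leather splitting machine

TASK

Push the brass weight off the steel flap, away from the robot, until it stands wholly on the machine's fixed aluminium bed, without picking it up or tipping it. Then press the red pad of the lever down to its rubber stop so that the short end raises the flap, and finish while still holding the lever down with the flap fully raised. Do not lift the flap or the lever by hand, and leave everything else on the bench where it is.

Things in the scene. Friction and masses are not known exactly. Their poses are not given: they have to be found in the camera images.
- machine: Grey leather splitting machine, fixed; origin at bench level, x from the flap to the bed (away from the robot), y along the lever to its red pad, z up. In its frame, mm: flap x -75 to 49, y -58 to 85, top z 110; front rail x -111 to -81, top z 102; end housing x -120 to 190, y -220 to -120, top z 150; round rubber stop under the lever at x -20, y 283, radius 14, top z 50.
- bed_mid (a point): Point on top of the fixed aluminium bed, a good place for the weight's centre: machine x 115, y 0, z 109 mm. The bed spans machine x 55 to 178, y -120 to 100 and is level (1 mm lower) with the flap; a lip 14 mm high closes its back edge.
- flap (a joint): Angle (rad) of the steel flap (143 x 124 x 12 mm, 1.9 to 2.8 kg), hinged along its edge near the grey end housing; its free edge, towards the lever, has a yellow stripe. 0 is shut; grows as the free edge rises; about 0.41 with the lever on its stop. It falls shut when the lever is let go.
- lever: Loose steel lever, bar 24 x 12 mm, 450 g; origin on its cross pin, which lies in the saddle; axes parallel to the machine's at the start, turns about x. Its short end (75 mm, roller) lies under the flap's free edge; the long end slopes up by 0.42 rad at the start and down by 0.38 rad on the stop. Pressing takes about 2 to 6 N at the pad, rising sharply at the stop.
- lever_pad (a point): Centre of the upper face of the red pad (50 x 50 x 16 mm) on the lever's long end, 190 mm from the pin along the lever and 8 mm above its centre line. About 201 mm above the bench at the start and about 52 mm with the lever on its stop.
- saddle (a point): Fixed point where the lever's pin rests, between two open-topped grey cheeks: machine x -20, y 145, z 116 mm. The cheeks span machine x -52 to 12, y 123 to 167, top z 125.
- weight: Brass pressing weight, 0.4 to 0.8 kg, standing on the flap: round base of radius 32 mm and 30 mm high with a slim knob on it to 64 mm; origin at the centre of its underside, z up.
- wax_tin: Bystander: low green tin with a white lid, radius 30, 40 mm high; origin under its centre.
- spool: Bystander: blue thread spool, radius 22, 52 mm high; origin under its centre.
- glue_bottle: Bystander: white bottle, radius 26, 120 mm high; origin under its centre.
- mallet: Bystander: hammer lying on the bench; origin under its middle.
- brush: Bystander: brush lying on the bench; origin under its middle.
- mug: Bystander: blue mug, radius 38, 90 mm high; origin under its centre.
- cork_block: Bystander: cork block 90 x 55 x 30 mm; origin under its centre.
Things that resemble listed ones, but are neither listed nor needed, are in the scene too. There is more than one size of the weight; the one meant has the size given above.

How it is judged (in metres and radians):
On the way, in this order (a step that is already met when the one before it is completed fails the run):
1. the weight stands upright on the fixed bed, wholly off the shut flap (x of weight in the frame of machine between 0.085 and 0.15 m and y of weight in the frame of machine between -0.1 and 0.09 m and z of weight in the frame of machine between 0.104 and 0.115 m and angle between weight's own z axis and vertical below 0.1 rad and value of joint flap below 0.03 rad), for 0.2 s.
2. the flap is raised by fingers pressing the lever (value of joint flap above 0.3 rad and contact force between the fingers and lever above 0.5 N), for 0.2 s.
At the end, for the whole second after the job is handed in: Fingers hold the lever down (over 0.5 N), its pad below 75 mm and its pin within 12 mm of the saddle; the flap is still, above 0.32 rad, carried by the lever alone; the weight stands upright at rest on the bed, its centre 85 to 150 mm along machine x (x of weight in the frame of machine between 0.085 and 0.15 m and y of weight in the frame of machine between -0.1 and 0.09 m and z of weight in the frame of machine between 0.104 and 0.115 m and angle between weight's own z axis and vertical below 0.1 rad and value of joint flap above 0.32 rad and velocity of joint flap between -0.1 and 0.1 rad/s and contact force between the fingers and lever above 0.5 N and contact force between each of the arm, the fingers and flap below 0.5 N and z of lever_pad in the frame of machine below 0.075 m and distance between lever and saddle below 0.012 m and linear speed of weight below 0.02 m/s); the arm keeps its last pose, push and grip.
It fails at once if the weight is lifted more than 12 mm, tipped more than 0.35 rad or falls off the machine (z of weight in the frame of machine above 0.122 m or angle between weight's own z axis and vertical above 0.35 rad or z of weight in the frame of machine below 0.09 m).
It fails at once if the flap is raised while the weight is still on it (value of joint flap above 0.06 rad and x of weight in the frame of machine below 0.078 m).
It fails at once if the flap is lifted by the robot directly (value of joint flap above 0.05 rad and contact force between any of the fingers, the arm and flap above 1 N).
It fails at once if the lever is lifted out of its saddle (distance between lever and saddle above 0.02 m).
It fails at once if another thing on the bench is moved more than 30 mm (distance of any of wax_tin, spool, glue_bottle, mallet, brush, mug, cork_block from where it was at the start of the episode above 0.03 m).
It also fails if it takes over 51 s, if anything falls off the work surface, if the arm or the gripper's body presses on something with over 40 N, if the wrist force passes 120 N, or if a joint passes its speed limit or range.

ROBOT

A 6-joint arm with a two-finger parallel gripper is mounted at the origin on the work surface. World frame = base frame: x ahead of the robot, y to its left, z up, the work surface at z = 0. Lengths are in mm, angles in rad, forces in N, time in s.
With the tool pointing down it reaches from about 300 to 775 mm from the base axis. Payload 14.6 kg.
Tool frame: the origin (TCP) lies between the finger pads; the fingertips stand 8 mm ahead of it and the grasp point (between the pads) lies 11 mm behind it; z points along the fingers, y is the direction in which the jaws open and shut (so a half turn about z gives the same grasp; the last joint's range is limited). The gripper opens to 94 mm and grips with 3 to 60 N. Pads are 16 mm wide; open, the fingers measure 119 mm over their backs; the gripper's body (75 mm by 177 mm) begins 78 mm behind the grasp point.
Start: joints at [1.149, 0.3, 1.521, -0, 1.321, -0.067], TCP at [191.068, 515.735, 213.446] pointing down, gripper open.
Joint ranges: [-3.03, 3.03], [-0.79, 2.21], [0.23, 2.52], [-1.04, 4.18], [0, 3.07], [-2.55, 2.55]. Speed limits (rad/s): [2.22, 2.22, 2.57, 3.14, 3.14, 3.14].

INTERFACE

Orientations are given as [roll, pitch, yaw] about the fixed x, y, z axes, in that order (R = Rz(yaw) Ry(pitch) Rx(roll)).
In Python, from cell import manip gives the robot as it stands. The module is installed in compiled form; this text tells all that it offers.
- The arm moves only by the tool send_rows, never from a script. Its argument "series" is a list that holds one entry, the list of rows, each a list of 5 numbers: the opening, from 0 (shut) to 1 (fully open), then the shift along the tool's x, y, z in mm, then the turn about the tool's z in degrees. In form: [[[gripper, dx, dy, dz, roll], ...]]. A call has 1 to 10 rows; each row is the pose to reach, as a shift and turn from the pose commanded when the call began, along the tool's axes at that moment; what a row does not reach only later rows make up. A row lasts 1/10 s, in which the tool goes at most 50 mm and 8.59 degrees, less where a joint would pass 70% of its speed; a pose out of reach is approached as far as the arm can. A call with a gripper value outside its range is refused whole. The fingers move at their own pace and stop on an object; "newtons" is the grip in N (left out, the last holds). Time passes only in rows, so rows that repeat a pose let the fingers close. It gives the time, the measured TCP pose, the force and the opening at its end, in the units of the state.
- manip.read_state(): the state, without advancing time (a new reading comes with each control period).
- manip.camera(name): name is "scene" or "top"; returns a dict with "img" (480x640x3 uint8, red, green, blue), "vfov" (degrees; the focal length in pixels is half the picture's height over the tangent of half this angle, whatever the lens; pixels are square), "cx", "cy" (the principal point, pixels), "pose" (4x4, takes a point from camera to world coordinates). Camera axes: x right, y down, z forward; pixel columns grow to the right and rows downward; lengths in mm; the calibration is good to about 2 mm. A picture is of the moment at which its call begins. There is no depth.
- manip.sign_off(): hands the job in, once; it reports no verdict.
Trained networks look in a picture, given as the dict that the camera call returned (one of the last four; its "shot" number tells which), for a name from the list of things; names that differ only in an ending like _2 or _b are one class to them, and where a whole thing is asked for, a point or a joint stands for the part that bears it (a point fixed in the world has none). Each returns a list of dicts, best first, with "conf" (0 to 1); they miss things now and then, are a little off and sometimes report something else, mostly with a low value. They report only what shows in the picture. A call takes as long as a camera call. They do not tell look-alikes from the thing itself.
- manip.find_in(target, picture): "rect" ([left, top, width, height] in pixels, round what is visible of it).
- manip.silhouettes(target, picture): "pixels" (480x640 bool, what is visible of it) and "rect" ([left, top, width, height] in pixels, round what is visible of it).
The state is a dict: "clock": time; "joints": joint angles; "qd": joint speeds; "effort": joint torques, N m; "eef_pos": TCP position; "eef_rot": TCP orientation; "wrist_force": force on the tool from outside, world axes, zero at the start; "moment": the same for the moment, N m; "finger_gap": finger opening in mm.
Only numpy, scipy, OpenCV 4.12 (cv2) and the standard library are available. Lean on these libraries where they do the work, as an engineer would, in place of code of your own. Each camera call takes 0.05 s, during which the arm holds its last target. There are 200 camera calls.

## Working session

There is one attempt and no reset: what is moved stays moved. The work goes in short steps, Python scripts to look and compute and a tool call to move; the robot and the scene stay as the last step left them, time stands still between calls to the robot, and variables do not carry over. Pictures are saved under pics/ and viewed, about 8 in all and at most 12, crops included, and the job is handed in when it is done.

Besides the shell and the picture viewer there is one more tool, called after "Emit:" as name(argument=value, ...) on one line, values as JSON. send_rows: Moves the arm, as the interface text tells. Its arguments: {"type":"object","properties":{"series":{"type":"array"},"newtons":{"type":"number"}},"required":["series"]}

```bash
mkdir -p pics
cat > h.py <<'E'
import numpy as np, cv2
from cell import manip
def shot(n,f=None):
    c=manip.camera(n)
    if f: cv2.imwrite('pics/'+f,c['img'][:,:,::-1])
    return c
def foc(c): return 240/np.tan(np.radians(c['vfov'])/2)
def unproj(c,u,v,z):
    P=np.array(c['pose']);f=foc(c)
    d=P[:3,:3]@np.array([(u-c['cx'])/f,(v-c['cy'])/f,1]);o=P[:3,3]
    return o+d*(z-o[2])/d[2]
def proj(c,p):
    P=np.array(c['pose']);q=P[:3,:3].T@(np.array(p,float)-P[:3,3]);f=foc(c)
    return np.array([c['cx']+f*q[0]/q[2],c['cy']+f*q[1]/q[2]])
E
python3 - <<'E'
from h import *
print(manip.read_state())
for n in('scene','top'):
    c=shot(n,n+'1.png');print(n,c['vfov'],c['cx'],c['cy'],np.round(c['pose'],3).tolist())
    for t in('machine','flap','lever','lever_pad','weight'):
        print(t,[(d['rect'],round(d['conf'],2)) for d in manip.find_in(t,c)])
E
```

```text
{'clock': 0.0, 'joints': array([ 1.14941213e+00,  3.00478024e-01,  1.52157192e+00,  5.24944325e-06,
        1.32067199e+00, -6.66213267e-02]), 'qd': array([ 0.00031316,  0.00222748,  0.00054798,  0.00152942, -0.00159615,
        0.00076832]), 'effort': array([ 2.34013634e-03, -5.31807876e+01, -3.52752793e+01,  7.09980517e-02,
        2.41208839e-02, -1.26974728e-04]), 'eef_pos': array([190.96537958, 515.52423581, 212.88639292]), 'eef_rot': array([-3.14046621e+00, -8.02523367e-05,  2.78682844e+00]), 'wrist_force': array([ 0.12251846, -0.81110065,  0.70046577]), 'moment': array([-0.00291086,  0.01113837,  0.04091573]), 'finger_gap': 94.19292469762941}
scene 54.13947156262891 319.63253245638043 234.3655669760827 [[0.626, 0.517, -0.584, 1209.089], [0.78, -0.412, 0.471, -609.822], [0.002, -0.75, -0.661, 902.06], [0.0, 0.0, 0.0, 1.0]]
machine [([187.0, 219.6, 207.7, 183.5], 0.68)]
flap [([255.0, 236.1, 82.9, 57.5], 0.86)]
lever [([316.3, 168.2, 75.5, 81.5], 0.86)]
lever_pad [([319.2, 170.4, 70.5, 79.6], 0.65), ([408.6, 237.4, 24.8, 42.6], 0.61)]
weight [([288.8, 234.6, 26.9, 32.9], 0.96), ([391.1, 286.5, 18.7, 24.0], 0.82), ([239.5, 220.4, 30.1, 39.3], 0.55)]
top 57.51494204851907 320.54096151082024 240.12427218229237 [[-0.002, -0.998, 0.067, 433.039], [-1.0, 0.003, 0.015, -39.305], [-0.015, -0.067, -0.998, 1357.701], [0.0, 0.0, 0.0, 1.0]]
machine [([250.7, 147.1, 202.8, 126.2], 0.72)]
flap [([337.4, 206.0, 56.9, 48.5], 0.83)]
lever [([411.4, 310.5, 37.8, 27.6], 0.75), ([473.4, 213.0, 31.6, 87.2], 0.72), ([244.7, 225.7, 94.8, 24.3], 0.63)]
lever_pad [([247.1, 226.9, 92.0, 26.2], 0.62)]
weight [([345.7, 220.0, 25.1, 22.0], 0.9), ([349.2, 281.9, 31.4, 30.7], 0.69), ([295.6, 162.3, 14.0, 18.3], 0.56)]
```

View pics/scene1.png

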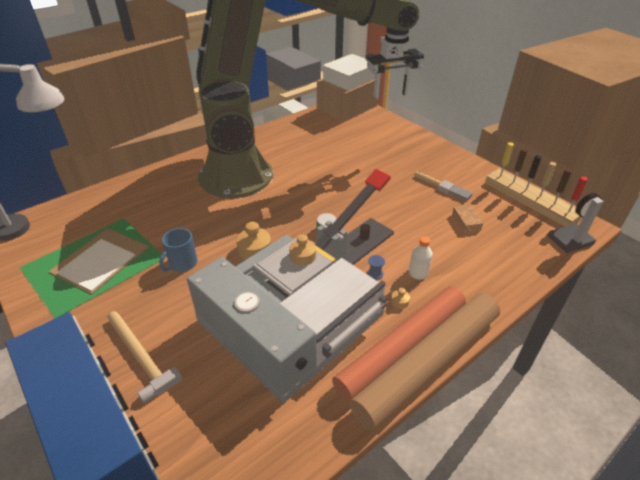

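View pics/top1.png

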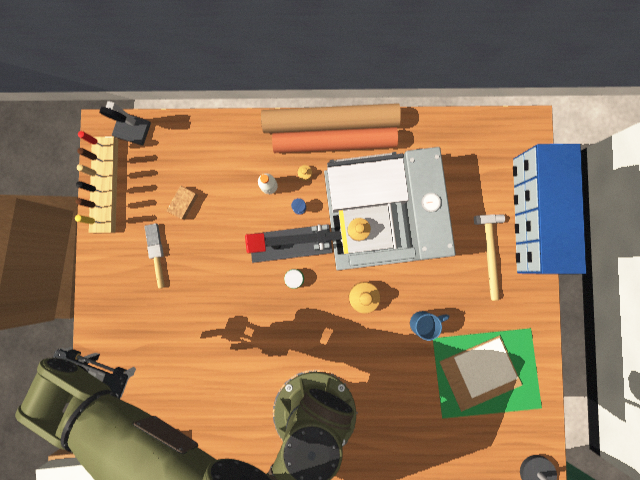

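The top view shows three candidates for the weight: on the flap (358,229), a bigger one on the bench (365,297), and a smaller one on the bench (305,172). The one standing on the flap fits the description; I'll check it in a close crop.

Run:
```python
from h import *
i=cv2.imread('pics/top1.png')[140:310,235:465]
cv2.imwrite('pics/crop1.png',cv2.resize(i,None,fx=3.4,fy=3.4,interpolation=cv2.INTER_CUBIC))
c=shot('top')
for t in('weight','wax_tin','spool','glue_bottle','mug'):
    for d in manip.silhouettes(t,c): 
        v,u=np.nonzero(d['pixels']);print(t,d['conf'],d['rect'],u.mean(),v.mean(), unproj(c,u.mean(),v.mean(),{'weight':130}.get(t,30)).round())
```

```text
weight 0.82 [344.5, 219.2, 26.1, 24.8] 358.21573033707864 229.3865168539326 [ 546. -127.  130.]
weight 0.79 [346.6, 281.5, 33.8, 31.9] 363.8888888888889 297.5836526181354 [ 355. -141.  130.]
weight 0.72 [297.8, 164.4, 14.4, 19.3] 304.6098901098901 172.7967032967033 [708.  24. 130.]
wax_tin 0.61 [286.4, 271.9, 20.4, 17.5] 293.6737588652482 278.91843971631204 [405.  62.  30.]
spool 0.59 [290.2, 203.3, 17.8, 7.9] 298.1794871794872 206.2974358974359 [627.  49.  30.]
glue_bottle 0.8 [257.1, 174.4, 21.3, 21.4] 267.4102564102564 183.81730769230768 [697. 143.  30.]
mug 0.62 [411.6, 312.6, 40.5, 26.8] 427.31865284974094 324.89637305699483 [ 267. -339.   30.]
```

View pics/crop1.png

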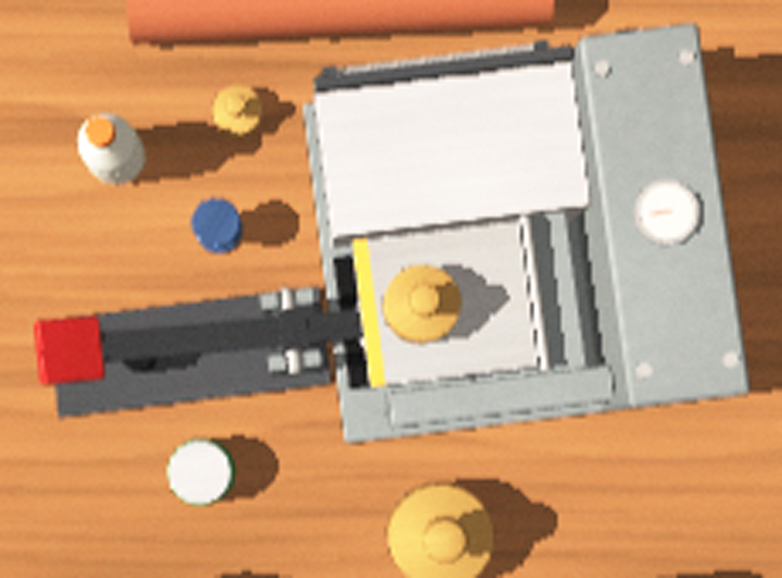

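Run:
```python
from h import *
from scipy.optimize import least_squares
c=shot('top')
M=np.array([[190,-120,150],[190,-220,150],[-120,-220,150],[-120,-120,150],[-75,85,110],[49,85,110],[49,-58,110],[-75,-58,110],[-111,85,102]],float)[:8]
U=np.array([[580,38],[697,25],[746,393],[632,405],[374,387],[355,238],[524,222],[543,370]])/3.4+[235,140]-0.35
def T(p,m):
    a=p[2];return np.array([p[0]+np.cos(a)*m[0]-np.sin(a)*m[1],p[1]+np.sin(a)*m[0]+np.cos(a)*m[1],m[2]])
r=least_squares(lambda p:np.ravel([proj(c,T(p,m))-u for m,u in zip(M,U)]),[560,-100,0])
p=r.x;print(p,r.fun.reshape(-1,2).round(1).tolist())
np.save('m.npy',p)
# weight: base centre z 140 top of base, knob top z=174
b=np.array([422,303])/3.4+[235,140]-.35;k=np.array([424,299])/3.4+[235,140]-.35
R=np.array([[np.cos(p[2]),-np.sin(p[2])],[np.sin(p[2]),np.cos(p[2])]])
for q,z in((b,130),(k,174)):
    w=unproj(c,*q,z);print('weight',w,'in machine',R.T@(w[:2]-p[:2]))
th=.42;pad=[-20,145+190*np.cos(th)-8*np.sin(th),116+190*np.sin(th)+8*np.cos(th)]
th=-.38;pad2=[-20,145+190*np.cos(th)-8*np.sin(th),116+190*np.sin(th)+8*np.cos(th)]
for n,m in(('pad',pad),('paddown',pad2),('saddle',[-20,145,116]),('bed',[115,0,109]),('stop',[-20,283,50])):
    w=T(p,m);print(n,w.round(1),(((proj(c,w)-[235,140])*3.4).round()))
s=shot('scene');print([ (n,proj(s,T(p,m)).round()) for n,m in (('pad',pad),('hc',[190,-120,150]),('hc2',[-120,-220,150]))])
```

```text
[ 5.63348335e+02 -1.62283889e+02  1.17971898e-01] [[0.0, -0.6], [1.1, -1.2], [2.4, 0.6], [-0.2, 1.5], [-1.0, 0.0], [-0.7, 1.0], [-0.9, -0.3], [-0.8, -1.0]]
weight [ 547.67029422 -128.77080936  130.        ] in machine [-11.62463149  35.1254241 ]
weight [ 546.76262837 -127.18587151  174.        ] in machine [-12.33944378  36.80617652]
pad [506.4 148.4 200.8] [ 73. 347.]
paddown [505.3 157.5  53. ] [ 89. 359.]
saddle [526.4 -20.6 116. ] [291. 329.]
bed [ 677.5 -148.7  109. ] [441. 151.]
stop [510.2 116.4  50. ] [136. 354.]
[('pad', array([377., 177.])), ('hc', array([317., 332.])), ('hc2', array([184., 277.]))]
```

The crop confirms it: the mid-sized brass weight stands on the flap at crop (422,303), with the pad at (71,350). The model predicts the pad at (73,347), so the machine pose is good to a few mm. I'll move above the start point behind the weight.

Emit:
send_rows(series=[[[0.32, -15, -15, -20, 0], [0.32, -45, -45, -47, 0], [0.32, -75, -75, -47, 0], [0.32, -105, -105, -47, 0], [0.32, -135, -135, -47, 0], [0.32, -165, -165, -47, 0], [0.32, -195, -195, -47, 0], [0.32, -225, -225, -47, 0], [0.32, -255, -255, -47, 0], [0.32, -285, -285, -47, 0]]])

```text
clock: 2.0
eef_pos: [359.6, 147.8, 260.7]
eef_rot: [3.141, 0.001, 2.787]
wrist_force: [0.8, 0.7, 0.2]
finger_gap: 30.1
```

Emit:
send_rows(series=[[[0.32, -30, -30, 0, -3], [0.32, -60, -60, 0, -7], [0.32, -90, -90, 0, -11], [0.32, -120, -120, 0, -15], [0.32, -150, -150, 0, -20], [0.32, -180, -180, 0, -24], [0.32, -205, -205, 0, -27.1], [0.32, -221, -222, 0, -27.1], [0.32, -221, -222, 0, -27.1], [0.32, -221, -222, 0, -27.1]]])

```text
clock: 3.0
eef_pos: [489.2, -135.3, 260.2]
eef_rot: [3.141, -0.0, -3.024]
wrist_force: [-0.1, 0.2, 0.4]
finger_gap: 29.9
```

Run:
```python
from h import *
s=manip.read_state();print(s['clock'],s['eef_pos'],s['eef_rot'],s['wrist_force'],s['finger_gap'],s['joints'])
c=shot('top');i=c['img'][190:290,300:430,::-1];cv2.imwrite('pics/c2.png',cv2.resize(i,None,fx=5,fy=5))
c=shot('scene');i=c['img'][130:310,210:420,::-1];cv2.imwrite('pics/c3.png',cv2.resize(i,None,fx=3,fy=3))
```

```text
3.0 [ 489.19645871 -135.27565988  260.20509964] [ 3.14122077e+00 -4.99897985e-04 -3.02418062e+00] [-0.14737104  0.24810672  0.366519  ] 29.887354786505842 [-3.42015488e-01  1.71395367e-01  1.57014953e+00  1.13287571e-04
  1.40066073e+00 -2.03024297e+00]
```

View pics/c3.png

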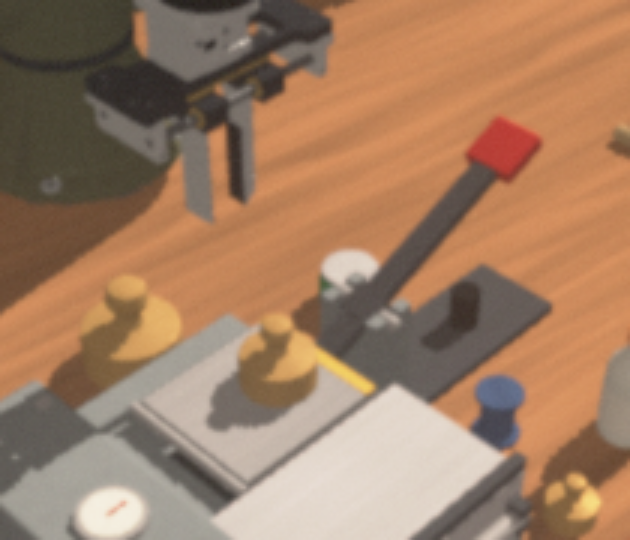

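The view shows the open fingers (about 30 mm) behind and above the weight, with clear space round them. I'll descend and push slowly along tool -x.

Emit:
send_rows(series=[[[0.32, 0, 0, 30, 0], [0.32, 0, 0, 70, 0], [0.32, 0, 0, 105, 0], [0.32, 0, 0, 125, 0], [0.32, 0, 0, 136, 0], [0.32, 0, 0, 136, 0]]])

```text
clock: 3.7
eef_pos: [489.1, -134.7, 123.9]
eef_rot: [3.141, -0.001, -3.023]
wrist_force: [-0.5, 0.1, 0.8]
finger_gap: 29.7
```

Emit:
send_rows(series=[[[0.32, -6, 0, 0, 0], [0.32, -12, 0, 0, 0], [0.32, -18, 0, 0, 0], [0.32, -24, 0, 0, 0], [0.32, -30, 0, 0, 0], [0.32, -36, 0, 0, 0], [0.32, -42, 0, 0, 0], [0.32, -48, 0, 0, 0], [0.32, -54, 0, 0, 0], [0.32, -60, 0, 0, 0]]])

```text
clock: 4.7
eef_pos: [549.0, -128.5, 124.9]
eef_rot: [-3.141, -0.001, -3.024]
wrist_force: [-8.0, -0.8, 5.8]
finger_gap: 30.0
```

Run:
```python
from h import *
s=manip.read_state();print(s['clock'],s['eef_pos'],s['wrist_force'])
c=shot('scene');i=c['img'][180:310,210:400,::-1];cv2.imwrite('pics/c4.png',cv2.resize(i,None,fx=4,fy=4))
```

```text
4.7 [ 549.00256551 -128.5409967   124.87526166] [-8.01195443 -0.81965366  5.79819107]
```

View pics/c4.png

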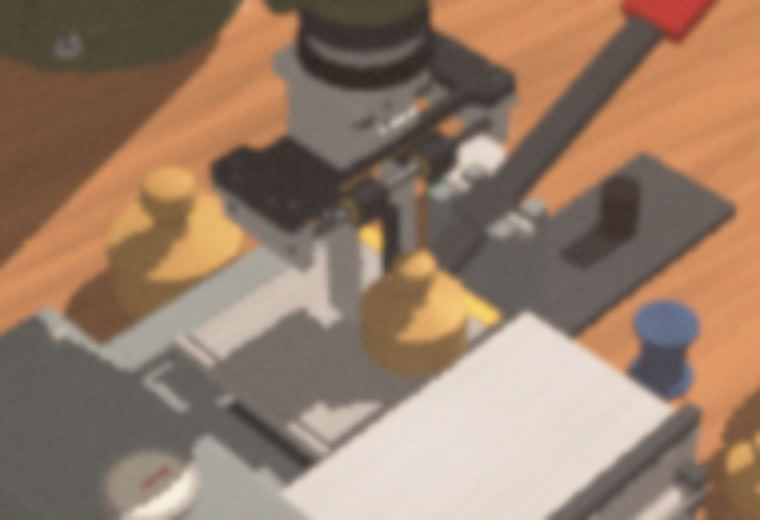

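The view shows the weight upright and being pushed, at crop (415,315), just short of the bed edge. Forces are modest, so I'll continue.

Emit:
send_rows(series=[[[0.32, -6, 0, 0, 0], [0.32, -12, 0, 0, 0], [0.32, -18, 0, 0, 0], [0.32, -24, 0, 0, 0], [0.32, -30, 0, 0, 0]]])

```text
clock: 5.25
eef_pos: [578.7, -125.0, 124.8]
eef_rot: [-3.141, -0.001, -3.023]
wrist_force: [-8.3, -0.8, 8.1]
finger_gap: 29.8
```

Emit:
send_rows(series=[[[0.32, -7, 0, 0, 0], [0.32, -14, 0, 0, 0], [0.32, -21, 0, 0, 0], [0.32, -28, 0, 0, 0], [0.32, -35, 0, 0, 0], [0.32, -42, 0, 0, 0], [0.32, -49, 0, 0, 0], [0.32, -54, 0, 0, 0], [0.32, -57, 0, 0, 0], [0.32, -57, 0, 0, 0]]])

```text
clock: 6.25
eef_pos: [635.6, -118.1, 124.4]
eef_rot: [3.142, -0.0, -3.023]
wrist_force: [-2.7, 0.0, 0.9]
finger_gap: 30.0
```

Run:
```python
from h import *
s=manip.read_state();print(s['clock'],s['eef_pos'],s['wrist_force'])
c=shot('scene');i=c['img'][180:330,210:420,::-1];cv2.imwrite('pics/c5.png',cv2.resize(i,None,fx=3.7,fy=3.7))
```

```text
6.25 [ 635.63696777 -118.07730682  124.40310692] [-2.65861937  0.00968515  0.89571451]
```

View pics/c5.png

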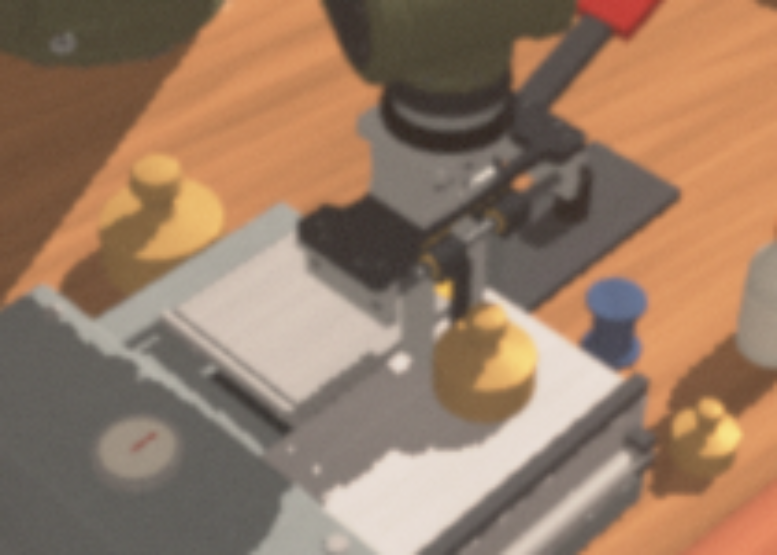

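The weight stands on the bed at crop (485,365). I'll back off, rise and measure it.

Emit:
send_rows(series=[[[0.32, 6, 0, 0, 0], [0.32, 20, 0, 0, 0], [0.0, 20, 0, -35, 0], [0.0, 20, 0, -80, 0], [0.0, 20, 0, -120, 0], [0.0, 20, 0, -140, 0], [0.0, 60, 40, -140, 0], [0.0, 100, 80, -140, 0], [0.0, 130, 120, -140, 0], [0.0, 130, 150, -140, 0]]])

```text
clock: 7.3
eef_pos: [486.0, 16.2, 264.9]
eef_rot: [-3.142, 0.001, -3.025]
wrist_force: [0.1, 0.7, 0.8]
finger_gap: 0.5
```

Run:
```python
from h import *
s=manip.read_state();print(s['clock'],s['eef_pos'],s['eef_rot'],s['wrist_force'],s['finger_gap'])
p=np.load('m.npy');R=np.array([[np.cos(p[2]),-np.sin(p[2])],[np.sin(p[2]),np.cos(p[2])]])
for n in('top','scene'):
    c=shot(n,n+'6.png')
    for d in manip.silhouettes('weight',c):
        v,u=np.nonzero(d['pixels']);w=unproj(c,u.mean(),v.mean(),128);print(n,d['conf'],d['rect'],w.round(),(R.T@(w[:2]-p[:2])).round(1))
    for d in manip.find_in('lever_pad',c): print(d)
i=cv2.imread('pics/scene6.png')[130:330,200:440];cv2.imwrite('pics/c6.png',cv2.resize(i,None,fx=3,fy=3))
```

```text
7.3 [486.04051095  16.19601893 264.88132474] [-3.14151268e+00  1.47078241e-03 -3.02453143e+00] [0.07268629 0.71213947 0.77120337] 0.4695934653648612
top 0.86 [338.6, 177.9, 26.5, 21.8] [ 670. -114.  128.] [111.4  35. ]
top 0.85 [349.5, 282.2, 29.4, 31.6] [ 355. -142.  128.] [-204.9   44.7]
top 0.75 [296.8, 165.2, 13.9, 17.8] [708.  24. 128.] [165.7 168.1]
{'rect': [245.7, 237.4, 14.0, 13.1], 'conf': 0.86}
scene 0.77 [389.8, 286.6, 19.8, 21.6] [797. -54. 128.] [244.8  79.8]
scene 0.75 [328.0, 265.1, 27.3, 28.7] [ 673. -116.  128.] [114.3  33.3]
scene 0.57 [239.1, 222.6, 31.3, 35.5] [ 439. -205.  128.] [-128.2  -27.5]
{'rect': [317.0, 168.2, 73.2, 80.0], 'conf': 0.65}
```

View pics/c6.png

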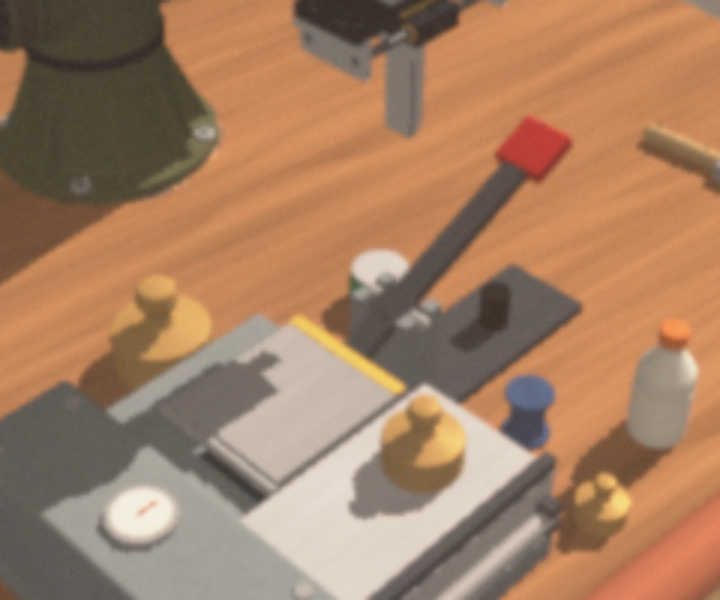

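The weight reads machine x 111–114, y 34 from both cameras, upright, and the flap is shut. Next I'll go above the pad.

Emit:
send_rows(series=[[[0, -10, 35, 0, 0], [0, -20, 75, 0, 0], [0, -30, 110, 0, 0], [0, -35, 131, 0, 0], [0, -35, 131, 15, 0], [0, -35, 131, 30, 0], [0, -35, 131, 40, 0], [0, -35, 131, 40, 0]]])

```text
clock: 8.4
eef_pos: [507.9, 148.9, 222.9]
eef_rot: [-3.141, -0.003, -3.025]
wrist_force: [-0.7, -0.2, -0.4]
finger_gap: 0.4
```

Run:
```python
from h import *
s=manip.read_state();print(s['clock'],s['eef_pos'],s['wrist_force'])
a=shot('scene')['img'][110:240,300:440,::-1]
cv2.imwrite('pics/c7.png',cv2.resize(a,None,fx=4,fy=4))
```

```text
8.4 [507.86458352 148.86370076 222.94990964] [-0.67314345 -0.21683167 -0.39778181]
```

View pics/c7.png

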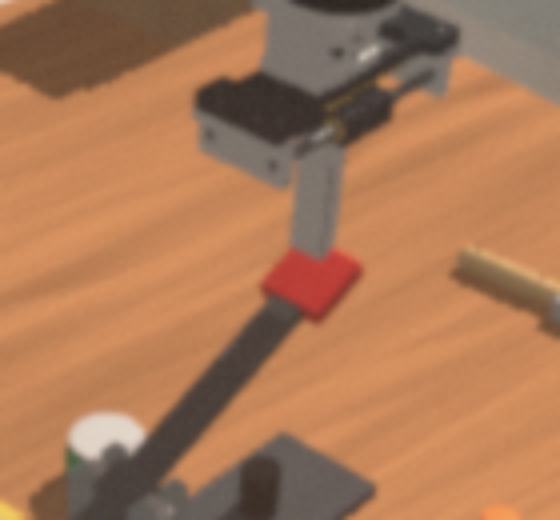

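The fingertip stands over the pad, about 14 mm above it and well centred. I'll press down along the arc.

Emit:
send_rows(series=[[[0, 0, 0, 6, 0], [0, 0, 0, 12, 0], [0, 0, 2, 20, 0], [0, 0, 4, 28, 0], [0, 0, 6, 36, 0], [0, 0, 8, 44, 0], [0, 0, 10, 52, 0], [0, 0, 11, 60, 0], [0, 0, 12, 68, 0], [0, 0, 13, 76, 0]]])

```text
clock: 9.45
eef_pos: [506.4, 162.8, 147.8]
eef_rot: [3.141, 0.0, -3.023]
wrist_force: [0.5, 2.5, 4.7]
finger_gap: 0.4
```

Emit:
send_rows(series=[[[0, 0, 1, 8, 0], [0, 0, 2, 16, 0], [0, 0, 2, 24, 0], [0, 0, 2, 32, 0], [0, 0, 1, 40, 0], [0, 0, 0, 48, 0], [0, 0, -1, 56, 0], [0, 0, -2, 64, 0], [0, 0, -3, 70, 0], [0, 0, -3, 74, 0]]])

```text
clock: 10.45
eef_pos: [506.7, 159.3, 73.8]
eef_rot: [-3.141, -0.001, -3.024]
wrist_force: [-0.2, -3.0, 3.4]
finger_gap: 0.9
```

Run:
```python
from h import *
s=manip.read_state();print(s['clock'],s['eef_pos'],s['wrist_force'])
a=shot('scene')['img'][160:330,200:430,::-1]
cv2.imwrite('pics/c8.png',cv2.resize(a,None,fx=3.4,fy=3.4))
```

```text
10.45 [506.66597876 159.26686367  73.8061153 ] [-0.20100892 -2.97533495  3.35089351]
```

View pics/c8.png

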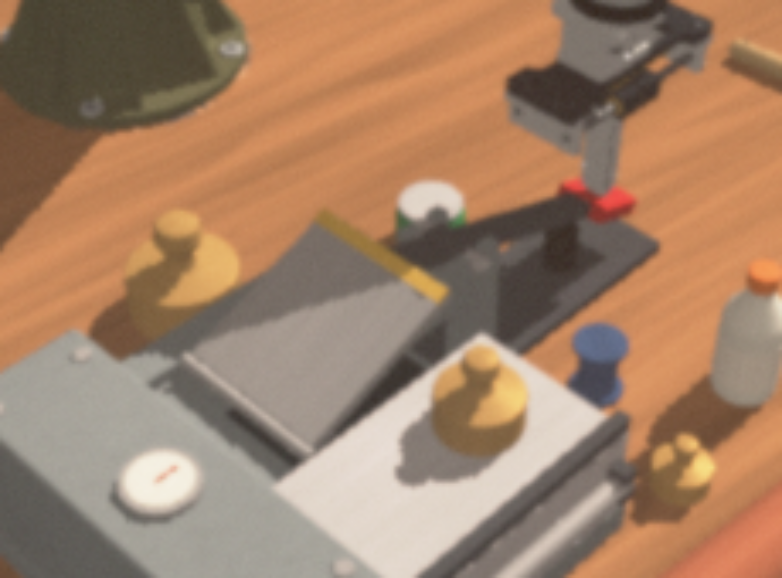

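The flap is up and the tip sits on the red pad, with the stop still about 10 mm below. I'll go on in small steps.

Emit:
send_rows(series=[[[0, 0, -1, 3, 0], [0, 0, -1, 5, 0], [0, 0, -2, 7, 0], [0, 0, -2, 9, 0], [0, 0, -2, 10, 0], [0, 0, -2, 10, 0]]])

```text
clock: 11.1
eef_pos: [507.0, 157.6, 64.3]
eef_rot: [-3.141, -0.0, -3.023]
wrist_force: [-0.5, -1.2, 3.2]
finger_gap: 0.5
```

Emit:
send_rows(series=[[[0, 0, 0, 1, 0], [0, 0, 0, 2, 0], [0, 0, 0, 2, 0]]])

```text
clock: 11.4
eef_pos: [507.2, 157.5, 63.1]
eef_rot: [-3.141, 0.001, -3.023]
wrist_force: [-2.9, -2.7, 9.9]
finger_gap: 0.3
```

Emit:
send_rows(series=[[[0, 0, 0, 1, 0], [0, 0, 0, 1, 0], [0, 0, 0, 1, 0], [0, 0, 0, 1, 0], [0, 0, 0, 1, 0]]])

```text
clock: 11.9
eef_pos: [507.4, 157.5, 62.7]
eef_rot: [-3.141, 0.001, -3.023]
wrist_force: [-5.2, -4.4, 18.7]
finger_gap: 0.3
```

Run:
```python
from h import *
p=np.load('m.npy');R=np.array([[np.cos(p[2]),-np.sin(p[2])],[np.sin(p[2]),np.cos(p[2])]])
c=shot('scene');a=c['img'][160:330,200:430,::-1]
cv2.imwrite('pics/c9.png',cv2.resize(a,None,fx=3.4,fy=3.4))
for d in manip.silhouettes('weight',c):
    v,u=np.nonzero(d['pixels']);w=unproj(c,u.mean(),v.mean(),128);print(d['conf'],(R.T@(w[:2]-p[:2])).round(1))
for k in range(4):
    shot('top');s=manip.read_state();print(s['clock'],s['eef_pos'],s['wrist_force'])
```

```text
0.78 [113.5  32.1]
0.74 [244.   79.2]
0.62 [-128.4  -26.4]
12.05 [507.38486612 157.46330649  62.67227352] [-4.84291574 -5.21590651 18.44318912]
12.1 [507.40352512 157.47210536  62.68261566] [-4.55903514 -4.30880736 18.5905081 ]
12.15 [507.37782034 157.45886735  62.66077312] [-4.71943986 -4.04421097 19.14656365]
12.2 [507.38874871 157.48808609  62.69381835] [-4.79768917 -4.22187172 17.86880505]
```

View pics/c9.png

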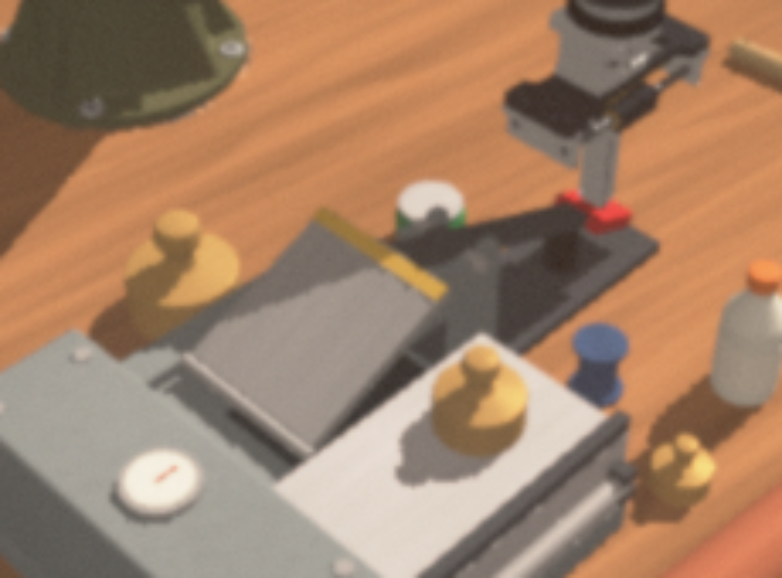

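The flap looks fully raised, the pad rests on the stop at about 19 N and the weight is still. Before handing in, I'll check the flap angle and pin numerically.

Run:
```python
from h import *
p=np.load('m.npy');C,S=np.cos(p[2]),np.sin(p[2])
T=lambda m:[p[0]+C*m[0]-S*m[1],p[1]+S*m[0]+C*m[1],m[2]]
c=shot('scene')
def mask(f):
    h=cv2.cvtColor(cv2.imread(f),cv2.COLOR_BGR2HSV);m=cv2.inRange(h,(18,150,110),(32,255,255));m[:180]=0;m[320:,]=0;m[:,:300]=0;m[:,460:]=0
    v,u=np.nonzero(m);return u.mean()/3.4+200,v.mean()/3.4+160,len(u)
print(mask('pics/c8.png'),mask('pics/c9.png'))
for t in(0,.3,.35,.38,.41,.44): # stripe centre: 5 mm in from the free edge
    print(t,proj(c,T([-13,-58+138*np.cos(t),110+138*np.sin(t)])).round(1))
```

```text
(np.float64(314.59094313533444), np.float64(236.39280981736476), 1021) (np.float64(314.28871032949263), np.float64(235.8646654538104), 1164)
0 [315.6 247.4]
0.3 [313.7 236.3]
0.35 [313.1 234.7]
0.38 [312.6 233.7]
0.41 [312.1 232.9]
0.44 [311.6 232. ]
```

Run:
```python
from h import *
import sys
p=np.load('m.npy');C,S=np.cos(p[2]),np.sin(p[2])
T=lambda m:[p[0]+C*m[0]-S*m[1],p[1]+S*m[0]+C*m[1],m[2]]
c=shot('scene','scene10.png')
a,b=cv2.imread('pics/scene6.png'),cv2.imread('pics/scene10.png')
for i in(a,b):
    h=cv2.cvtColor(i,cv2.COLOR_BGR2HSV);m=cv2.inRange(h,(18,150,90),(32,255,255))
    n,l,st,ce=cv2.connectedComponentsWithStats(m)
    for k in range(1,n):
        if st[k,4]>15 and 270<ce[k][0]<345 and 215<ce[k][1]<262: print(st[k],ce[k])
for t in(0,.32,.41): print(t,[proj(c,T([x,-58+143*np.cos(t),110+143*np.sin(t)])).round(1).tolist() for x in(-75,49)])
cv2.imwrite('pics/c10.png',np.hstack([cv2.resize(i[205:275,285:350],None,fx=6,fy=6,interpolation=cv2.INTER_CUBIC) for i in(a,b)]))
```

```text
[298 235  34  24  82] [313.37804878 245.41463415]
[294 222  36  25 111] [313.54954955 235.24324324]
0 [[299.7, 234.8], [335.3, 258.8]]
0.32 [[297.2, 222.6], [333.6, 246.5]]
0.41 [[295.7, 219.7], [332.4, 243.7]]
```

View pics/c10.png

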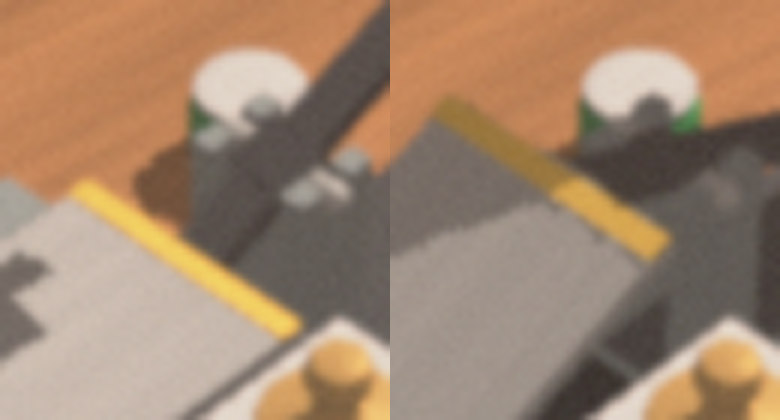

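Relative to the shut flap, the stripe's corners shifted by (-5,-13.5) and (-3.5,-14.7) px. A flap angle of 0.41 predicts about (-3.5,-15) and 0.32 about (-2.5,-12), so the flap is near 0.4. The pin still sits between the cheeks, so I'm handing in.

```bash
python3 -c "
from cell import manip
s=manip.read_state();print(s['clock'],s['eef_pos'],s['wrist_force']);print(manip.sign_off())"
```

```text
12.3 [507.42365397 157.47114076  62.69869066] [-4.63969973 -4.84601646 19.0942807 ]
the job is handed in; nothing more can be done
None
```

The weight is on the fixed bed and the flap is raised. The job was handed in at 12.3 s with the fingers still holding the lever down on its stop. No verdict was reported, so the result rests on my own checks.

- **Weight:** I pushed it off the flap with part-open fingers. With the lever held down, the scene camera put it at machine x about 113 mm, y about 32 mm, upright. After the push, before the lever was pressed, both cameras had agreed within 3 mm.
- **Lever:** The fingertips rested on the red pad at about 55 mm above the bench, pressing with a steady 19 N or so. The force had jumped from 3 N at the stop. The pin looked in place between its cheeks, but I judged that by eye only.
- **Flap:** Its corners shifted in the picture by an amount that fits about 0.38 to 0.42 rad.
- **Other things:** The tin, spool, bottle and spare weights looked unmoved in the scene views. I did not measure them again or check the mallet, brush, mug and cork block.

**Disagreement:** a first flap estimate, taken from the stripe's absolute pixel position, gave only about 0.31 rad, below the 0.32 limit. It carried a camera offset of 1–2 pixels, so I relied on the comparison with the shut flap.

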